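# Put the sample-preparation kit back into its fitted holders

## Task

Put the sample-preparation kit away: the brown bottle, the small vial, the square resin plate and the tweezers each go into the grey holder on the worktop whose recess has their shape and size. Stand the bottle and the vial upright in the middle of their collars, lay the plate flat and square between its corner brackets and the tweezers flat and lengthwise in the long cradle, without tipping the bottle or vial over on the way. Leave the tape roll and the beaker where they are.

Things in the scene. Friction and masses are not known exactly. Their poses are not given: they have to be found in the camera images.
- bottle: Brown screw-cap bottle with a black cap, standing upright; body 54 mm in diameter, rounded shoulder, cap 35 mm in diameter from 103 to 125 mm height (the easiest place to hold it), 125 mm tall, about 0.22 kg. Origin: centre of its underside; z up along the bottle, yaw meaningless.
- vial: Small white vial with a red screw cap, standing upright; body 32 mm in diameter and straight-sided up to about 45 mm, cap 28 mm in diameter from 61 to 75 mm height, 75 mm tall overall, about 0.03 kg. Origin: centre of its underside; z up along the vial, yaw meaningless.
- plate: Flat, nearly square pale resin plate with four dark countersunk holes, lying flat: 50 mm along its x, 52 mm along its y, 10 mm thick, about 0.05 kg. Origin: centre of its underside; z up.
- tweezers: Steel tweezers lying flat on the worktop, 123 mm long along its own y axis, at most 14 mm wide and 12 mm high. Origin: centre of the underside; z up.
- nest_bottle: Grey plastic holder with a dark recess floor, fixed to the worktop. Origin: centre of its underside, z up. Recess floor 4 mm, top of walls 12 mm above the worktop. The larger round holder, a foot 94 mm in diameter with a round collar, inner diameter 70 mm, outer 82 mm.
- nest_vial: Grey plastic holder with a dark recess floor, fixed to the worktop. Origin: centre of its underside, z up. Recess floor 4 mm, top of walls 12 mm above the worktop. The smaller round holder, a foot 72 mm in diameter with a round collar, inner diameter 48 mm, outer 60 mm.
- nest_plate: Grey plastic holder with a dark recess floor, fixed to the worktop. Origin: centre of its underside, z up. Recess floor 4 mm, top of walls 12 mm above the worktop. The square holder, base 92 x 92 mm, with a bracket at each corner round a 66 x 66 mm recess; its sides lie along its x and y. Each side is open over its middle 46 mm, for fingers.
- nest_tweezers: Grey plastic holder with a dark recess floor, fixed to the worktop. Origin: centre of its underside, z up. Recess floor 4 mm, top of walls 12 mm above the worktop. The long narrow holder, base 56 mm along its x and 172 mm along its y, with a U-shaped cradle at either end round a recess 33 mm wide (x) and 146 mm long (y); the side walls are open for the middle 74 mm, for fingers. The tweezers may point either way.
- tape: Bystander: roll of pale tape lying flat, 96 mm in diameter, 25 mm high, loose. Origin: centre of its underside. To be left where it is.
- beaker: Bystander: small clear glass beaker, 66 x 57 mm, 69 mm tall, standing loose. Origin: centre of its underside. To be left where it is.
Not all that is in view belongs to the job. Leave any blue look-alike of the plate alone.

How it is judged:
By the outcome, as a careful person would: the job done as asked, in the order asked, and still so for the second after the job is handed in, with the robot touching nothing.
It also fails if it takes over 109 s, if anything falls off the work surface, if the arm or the gripper's body presses on something with over 40 N, if the wrist force passes 120 N, or if a joint passes its speed limit or range.

## Robot

A 6-joint arm with a two-finger parallel gripper is mounted at the origin on a cart in front of the work surface, level with it; the furniture and walls round the work are solid. World frame = base frame: x ahead of the robot, y to its left, z up, the work surface at z = 0. Lengths are in m, angles in rad, forces in N, time in s.
With the tool pointing down it reaches from about 0.225 to 0.875 m from the base axis. Payload 3.4 kg.
Tool frame: the origin (TCP) lies at the very end of the fingers, on their centre line; the grasp point (between the pads) lies 19 mm behind it; z points along the fingers, y is the direction in which the jaws open and shut (so a half turn about z gives the same grasp; the last joint's range is limited). The gripper opens to 85 mm and grips with 20 to 120 N. Pads are 22 mm wide; open, the fingers measure 114 mm over their backs; the gripper's body (76 mm by 85 mm) begins 54 mm behind the grasp point. The pads swing forward as they close: fully open they stand 13 mm farther back than shut.
Start: joints at [-1.359, 0.276, 1.505, -0, 1.361, -0.121], TCP at [0.188, -0.543, 0.231] pointing down, gripper open.
Joint ranges: [-2.89, 2.89], [-0.75, 2.08], [0.22, 2.7], [-1.18, 4.32], [0.11, 2.71], [-2.7, 2.7]. Speed limits (rad/s): [2.57, 2.57, 3.14, 3.14, 3.14, 3.14].

## Interface

Orientations are given as a unit quaternion [w, x, y, z].
In Python, from rig import manip gives the robot as it stands. The module is installed in compiled form; this text tells all that it offers.
- The arm moves only by the tool carry_out, never from a script. Its argument "moves" is one flat list of numbers, 5 for each row, row after row: the opening in per cent of the stroke, from 0 (shut) to 100 (fully open), then the shift along the world's x, y, z in cm, then the turn about the world's z in rad. A call has exactly 10 rows; each row shifts and turns the commanded pose from where the row before left it; what a row does not reach is not made up. A row lasts 1/10 s, in which the tool goes at most 50 mm and 8.59 degrees, less where a joint would pass 70% of its speed; a pose out of reach is approached as far as the arm can. A call is refused whole if a number of a shift passes 5 or a number of a turn 0.15, either way. A call with a gripper value outside its range is refused whole. The fingers move at their own pace and stop on an object; "squeeze" is the grip in N (left out, the last holds). Time passes only in rows, so rows that do not move let the fingers close, or fill a call up. It gives the time, the measured TCP pose, the force and the opening at its end, in the units of the state.
- manip.get_state(): the state, without advancing time (a new reading comes with each control period).
- manip.get_image(name): name is "side" or "top" or "wrist"; returns the picture (384x512x3 uint8, red, green, blue); there is no depth.
- manip.camera_info(name): a dict with "fov_y" (degrees; the focal length in pixels is half the picture's height over the tangent of half this angle, whatever the lens; pixels are square), "cx", "cy" (the principal point, pixels), "dist" ([k1, k2, p1, p2, k3] as OpenCV has them; the pictures are not rectified), "rvec" (rotation vector, rad) and "tvec" (3), from world to camera coordinates, as OpenCV has them; the wrist camera has in their place "hand_eye" (4x4, takes a point from camera to tool coordinates, whose origin is the TCP and whose axes are the flange's). Camera axes: x right, y down, z forward; pixel columns grow to the right and rows downward; lengths in m; the calibration is good to about 2 mm. A picture is of the moment at which its call begins: read the wrist's pose just before it. camera_info takes no time and is no camera call.
- manip.sign_off(): hands the job in, once; it reports no verdict.
The state is a dict: "clock": time; "qpos": joint angles; "qd": joint speeds; "effort": joint torques, N m; "position": TCP position; "ee_rot": TCP orientation; "contact_force": force on the tool from outside, world axes, zero at the start; "moment": the same for the moment, N m; "width": finger opening in m.
Only numpy, scipy, OpenCV 4.12 (cv2) and the standard library are available. Lean on these libraries where they do the work, as an engineer would, in place of code of your own. Each camera call takes 0.05 s, during which the arm holds its last target. There are 200 camera calls.

## Working session

There is one attempt and no reset: what is moved stays moved. The work goes in short steps, Python scripts to look and compute and a tool call to move; the robot and the scene stay as the last step left them, time stands still between calls to the robot, and variables do not carry over. Pictures are saved under pics/ and viewed, about 12 in all and at most 16, crops included, and the job is handed in when it is done.

Besides the shell and the picture viewer there is one more tool, called after "Request:" as name(argument=value, ...), one argument or row to a line, values as JSON. carry_out: Moves the arm, as the interface text tells. Its arguments: {"type":"object","properties":{"moves":{"type":"array","items":{"type":"number"}},"squeeze":{"type":"number"}},"required":["moves"]}

```bash
mkdir -p pics; cat > h.py <<'E'
import numpy as np, cv2
from rig import manip
def cam(n):
    c=manip.camera_info(n); f=192/np.tan(np.radians(c["fov_y"])/2)
    K=np.array([[f,0,c["cx"]],[0,f,c["cy"]],[0,0,1.]])
    return c,K,np.array(c["dist"],float)
def ray(n,uv,st=None):
    c,K,d=cam(n)
    p=cv2.undistortPoints(np.array(uv,float).reshape(-1,1,2),K,d).reshape(-1,2)
    v=np.c_[p,np.ones(len(p))]
    if n=="wrist":
        w,x,y,z=st["ee_rot"]
        from scipy.spatial.transform import Rotation as R
        T=np.eye(4);T[:3,:3]=R.from_quat([x,y,z,w]).as_matrix();T[:3,3]=st["position"]
        T=T@np.array(c["hand_eye"]); return T[:3,3],v@T[:3,:3].T
    Rm=cv2.Rodrigues(np.array(c["rvec"],float))[0]
    return -Rm.T@np.array(c["tvec"],float).ravel(), v@Rm
def onz(n,uv,z,st=None):
    o,d=ray(n,uv,st); z=np.broadcast_to(np.asarray(z,float),len(d))
    return o+d*((z-o[2])/d[:,2])[:,None]
def snap(n,f):
    st=manip.get_state(); im=manip.get_image(n); cv2.imwrite("pics/"+f,im[:,:,::-1]); return im,st
E
python3 - <<'E'
from h import *
np.set_printoptions(precision=3,suppress=True)
a,st=snap("top","top0.png");snap("side","side0.png");snap("wrist","wr0.png")
print(st)
for n in("top","side","wrist"):
    c=manip.camera_info(n);print(n,c)
    if n!="wrist":print(ray(n,[[256,192]]))
E
```

```text
{'clock': 0.0, 'qpos': array([-1.359,  0.277,  1.506,  0.   ,  1.361, -0.121]), 'qd': array([0.001, 0.   , 0.   , 0.002, 0.003, 0.   ]), 'effort': array([  0.003, -41.676, -24.581,   0.   ,   0.011,  -0.   ]), 'position': array([ 0.188, -0.543,  0.23 ]), 'ee_rot': array([-0.001,  0.986,  0.166, -0.   ]), 'contact_force': array([ 0.142, -0.108, -0.391]), 'moment': array([-0.   ,  0.027,  0.054]), 'width': 0.08532516795839898}
top {'fov_y': 44.489001368462155, 'cx': 246.0591458639291, 'cy': 187.11199192984668, 'dist': array([-0.018,  0.   ,  0.   ,  0.   ,  0.   ]), 'rvec': array([ 2.174, -2.176,  0.108]), 'tvec': array([-0.08 ,  0.526,  1.42 ])}
(array([ 0.389, -0.075,  1.464]), array([[ 0.085, -0.025, -0.996]]))
side {'fov_y': 47.86332107896743, 'cx': 256.0994516326691, 'cy': 190.59141851278702, 'dist': array([0.033, 0.   , 0.   , 0.   , 0.   ]), 'rvec': array([ 2.08 , -0.613,  0.342]), 'tvec': array([-0.471,  0.168,  1.039])}
(array([-0.035, -0.906,  0.712]), array([[ 0.459,  0.698, -0.549]]))
wrist {'fov_y': 71.44912242126718, 'cx': 255.375223349093, 'cy': 188.79613265708133, 'dist': array([-0.039,  0.   ,  0.   ,  0.   ,  0.   ]), 'hand_eye': array([[-0.   , -0.95 , -0.313,  0.08 ],
       [ 1.   , -0.   ,  0.   , -0.   ],
       [-0.001, -0.313,  0.95 , -0.142],
       [ 0.   ,  0.   ,  0.   ,  1.   ]])}
```

View pics/top0.png

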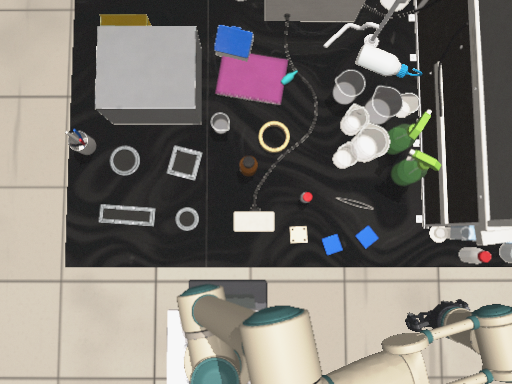

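View pics/side0.png

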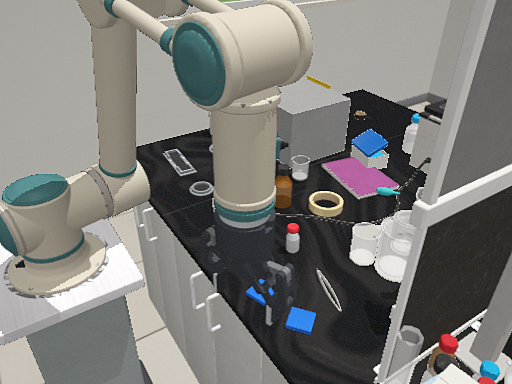

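The top view shows the bottle at (248,165), vial (306,197), plate (299,235) and tweezers (355,203). The holders are bottle (124,160), plate (184,163), tweezers (127,215) and vial (187,219). The blue decoys are at (332,244) and (367,237). The side view agrees, with the arm hiding part of it.

```bash
python3 - <<'E'
from h import *
np.set_printoptions(precision=4,suppress=True)
im=cv2.imread("pics/top0.png"); hsv=cv2.cvtColor(im,cv2.COLOR_BGR2HSV);H,S,V=cv2.split(hsv)
def blob(m,box):
    x0,y0,x1,y1=box; z=np.zeros_like(V); z[y0:y1,x0:x1]=m[y0:y1,x0:x1]
    cs,_=cv2.findContours(z,cv2.RETR_EXTERNAL,cv2.CHAIN_APPROX_NONE)
    return max(cs,key=cv2.contourArea)
def rep(n,c,z):
    P=onz("top",c.reshape(-1,2),z)[:,:2].astype(np.float32)*1000
    (cx,cy),(w,h),a=cv2.minAreaRect(P); (ex,ey),r=cv2.minEnclosingCircle(P)
    b=cv2.boxPoints(((cx,cy),(w,h),a)); e=b[1]-b[0]; e2=b[2]-b[1]; L=e if np.hypot(*e)>np.hypot(*e2) else e2
    print(n,"rect",np.round([cx,cy,w,h]),"long-axis deg",round(np.degrees(np.arctan2(L[1],L[0])),1),"circ",np.round([ex,ey,r]),"area px",cv2.contourArea(c))
g=((V>90)*255).astype(np.uint8)
rep("nest_b",blob(g,(104,140,146,182)),.012)
rep("nest_p",blob(g,(163,140,206,186)),.012)
rep("nest_t",blob(g,(92,198,163,235)),.012)
rep("nest_v",blob(g,(170,203,205,236)),.012)
rep("plate",blob(g,(285,222,313,247)),.01)
rep("tweez",blob(((V>70)*255).astype(np.uint8),(330,190,380,215)),.006)
rep("vialcap",blob((((H<8)|(H>172))&(S>130)&(V>80)).astype(np.uint8)*255,(295,185,320,210)),.075)
rep("bottle",blob(((H>3)&(H<20)&(S>80)&(V>40)).astype(np.uint8)*255,(235,150,262,180)),.09)
rep("beaker",blob(g,(205,105,235,138)),.03)
o=cv2.resize(im[140:255,90:385],None,fx=2.7,fy=2.7,interpolation=cv2.INTER_CUBIC); cv2.imwrite("pics/crop0.png",o)
print(onz("top",[[234,221],[274,221],[200,124],[97,110]],[.05,.05,.15,.15]))
E
```

```text
nest_b rect [613. 299.  95.  91.] long-axis deg 1.2 circ [613. 299.  48.] area px 678.0
nest_p rect [605. 113.  93.  94.] long-axis deg -14.7 circ [605. 113.  64.] area px 831.0
nest_t rect [442. 289. 173.  58.] long-axis deg 85.9 circ [441. 289.  90.] area px 974.5
nest_v rect [430. 103.  71.  71.] long-axis deg 90.0 circ [430. 102.  37.] area px 414.0
plate rect [ 381. -241.   56.   52.] long-axis deg 89.9 circ [ 381. -241.   36.] area px 278.0
tweez rect [ 480. -418.  124.   19.] long-axis deg 71.4 circ [ 478. -417.   62.] area px 156.5
vialcap rect [ 494. -264.   25.   28.] long-axis deg -45.4 circ [ 494. -263.   14.] area px 62.5
bottle rect [583. -86.  53.  60.] long-axis deg -0.0 circ [584. -88.  31.] area px 174.0
beaker rect [729.  -0.  66.  59.] long-axis deg 27.0 circ [729.  -1.  34.] area px 309.0
[[ 0.4216 -0.0443  0.05  ]
 [ 0.4215 -0.1646  0.05  ]
 [ 0.6951  0.0507  0.15  ]
 [ 0.7363  0.3458  0.15  ]]
```

View pics/crop0.png

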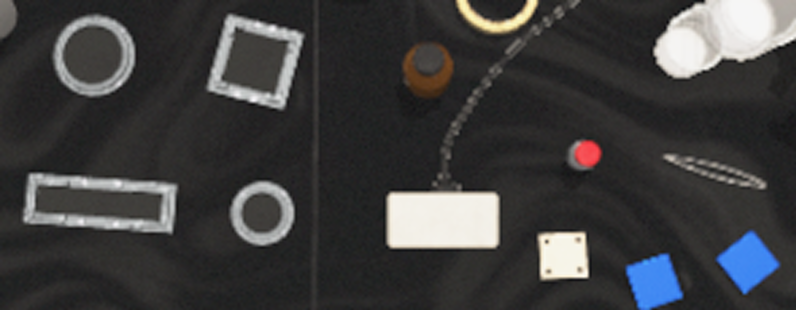

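The crop confirms the layout, and the measured sizes match the holders given. I'll go for the bottle first and refine each grasp with the wrist camera.

Request:
carry_out(
  moves=[100,3.1,3.6,0,0.107,100,3.1,3.6,0,0.107,100,3.1,3.6,0,0.107,100,3.1,3.6,0,0.107,100,3.1,3.6,0,0.107,100,3.1,3.6,0,0.107,100,3.1,3.6,0,0.107,100,3.1,3.6,0,0.107,100,3.1,3.6,0,0.107,100,3.1,3.6,0,0.107],
  squeeze=40,
)

```text
clock: 1.15
position: [0.4987, -0.1817, 0.2312]
ee_rot: [0.0, 0.762, 0.647, -0.0]
contact_force: [0.4, -1.3, 0.3]
width: 0.0852
```

Request:
carry_out(
  moves=[100,2.8,3.3,0,0,100,2.8,3.3,0,0,100,2.8,3.3,0,0,100,0,0,0,0,100,0,0,0,0,100,0,0,0,0,100,0,0,0,0,100,0,0,0,0,100,0,0,0,0,100,0,0,0,0],
)

```text
clock: 2.15
position: [0.5816, -0.085, 0.2315]
ee_rot: [0.0, 0.764, 0.645, 0.0]
contact_force: [-1.0, -0.4, -0.4]
width: 0.0855
```

```bash
python3 - <<'E'
from h import *
np.set_printoptions(precision=4,suppress=True)
im,st=snap("wrist","wr1.png");print(st["position"],st["ee_rot"],st["qpos"])
E
```

```text
[ 0.5816 -0.085   0.2315] [0.0001 0.7642 0.6449 0.0001] [-0.2635  0.2949  1.477  -0.      1.3693 -0.0945]
```

View pics/wr1.png

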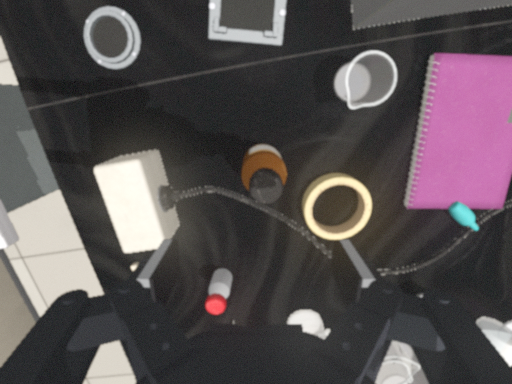

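The wrist view shows the bottle's black cap at about (266,186) and the vial cap at (216,304). The vial holder is at (112,38) and the plate holder at (247,15).

```bash
python3 - <<'E'
from h import *
np.set_printoptions(precision=4,suppress=True)
st=manip.get_state()
print("cap",onz("wrist",[[266,185]],.125,st),"top",onz("top",[[248.9,161.1]],.125))
im=cv2.imread("pics/wr1.png");H,S,V=cv2.split(cv2.cvtColor(im,cv2.COLOR_BGR2HSV))
c=im[130:215,230:310].copy()
br=((H<22)&(S>110)&(V>60)).astype(np.uint8)*255
z=np.zeros_like(V);z[130:215,230:300]=((V<90)&(S<110))[130:215,230:300]*255
# circle of cap top via Hough
g=cv2.cvtColor(im,cv2.COLOR_BGR2GRAY)[140:215,235:300]
print(cv2.HoughCircles(cv2.resize(g,None,fx=4,fy=4,interpolation=cv2.INTER_CUBIC),cv2.HOUGH_GRADIENT,1,300,param1=60,param2=15,minRadius=50,maxRadius=90))
cs,_=cv2.findContours(br,cv2.RETR_EXTERNAL,cv2.CHAIN_APPROX_NONE)
k=max(cs,key=cv2.contourArea);print("brown",cv2.boundingRect(k))
cv2.imwrite("pics/crop1.png",cv2.resize(im[130:215,225:310],None,fx=6,fy=6,interpolation=cv2.INTER_CUBIC))
v=((V>110)&(S<60)).astype(np.uint8)*255;w=np.zeros_like(v);w[0:75,75:150]=v[0:75,75:150]
cs,_=cv2.findContours(w,cv2.RETR_EXTERNAL,cv2.CHAIN_APPROX_NONE);k=max(cs,key=cv2.contourArea)
P=onz("wrist",k.reshape(-1,2),.006,st)[:,:2].astype(np.float32);print("nest_v",cv2.minEnclosingCircle(P),cv2.minAreaRect(P))
E
```

```text
cap [[ 0.5917 -0.0845  0.125 ]] top [[ 0.5921 -0.0887  0.125 ]]
[[[112.5  98.5  81.7]]]
brown (241, 151, 47, 40)
nest_v ((0.4304758906364441, 0.10092458128929138), 0.03680400177836418) ((0.43071168661117554, 0.10048549622297287), (0.07140688598155975, 0.07244252413511276), 33.023799896240234)
```

View pics/crop1.png

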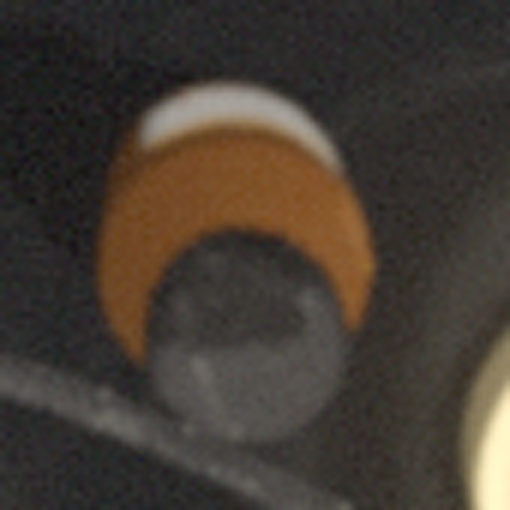

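Request:
carry_out(
  moves=[100,1.0,-0.2,0,0,100,0,0,-3,0,100,0,0,-3,0,100,0,0,-3,0,100,0,0,-2,0,100,0,0,-1.6,0,100,0,0,0,0,0,0,0,0,0,0,0,0,0,0,0,0,0,0,0],
)

```text
clock: 3.2
position: [0.5928, -0.0867, 0.1065]
ee_rot: [0.001, 0.764, 0.645, 0.001]
contact_force: [-0.2, -0.6, -0.8]
width: 0.0437
```

Request:
carry_out(
  moves=[0,0,0,0,0,0,0,0,0,0,0,0,0,0,0,0,0,0,1,0,0,0,0,2,0,0,0,0,2,0,0,0,0,2,0,0,0,0,0,0,0,0,0,0,0,0,0,0,0,0],
)

```text
clock: 4.2
position: [0.5908, -0.0862, 0.1739]
ee_rot: [-0.001, 0.764, 0.645, -0.001]
contact_force: [-0.0, 0.4, -2.9]
width: 0.0326
```

```bash
python3 - <<'E'
from h import *
np.set_printoptions(precision=4,suppress=True)
im,st=snap("wrist","wr2.png");a,_=snap("side","side2.png");print(st["position"],st["width"],st["contact_force"])
b=np.hstack([im[100:384,100:420],a[20:304,150:470]]);cv2.imwrite("pics/b2.png",b[:,:,::-1])
E
```

```text
[ 0.5908 -0.0862  0.1739] 0.03260773061296229 [-0.0247  0.3884 -2.936 ]
```

View pics/b2.png

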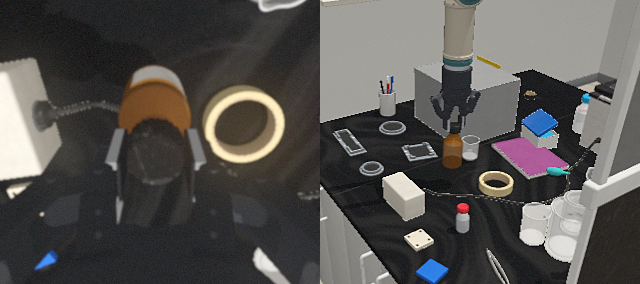

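The bottle is gripped by its cap, upright and clear of the table. I'll carry it towards its holder and look at the holder on the way.

Request:
carry_out(
  moves=[0,0.1,1.0,0.3,0,0,0.1,2.5,0.3,0,0,0.1,3.5,0.3,0,0,0.1,4,0.3,0,0,0.1,4,0,0,0,0.1,4,0,0,0,0.1,4,0,0,0,0.1,3.5,0,0,0,0.1,2,0,0,0,0,0,0,0],
)

```text
clock: 5.3
position: [0.6003, 0.2024, 0.1869]
ee_rot: [-0.001, 0.763, 0.647, 0.0]
contact_force: [-0.7, -1.6, -1.7]
width: 0.0328
```

Request:
carry_out(
  moves=[0,0,0,0,0,0,0,0,0,0,0,0,0,0,0,0,0,0,0,0,0,0,0,0,0,0,0,0,0,0,0,0,0,0,0,0,0,0,0,0,0,0,0,0,0,0,0,0,0,0],
)

```text
clock: 6.3
position: [0.6008, 0.1986, 0.1873]
ee_rot: [0.0, 0.764, 0.645, 0.0]
contact_force: [0.4, 1.1, -2.7]
width: 0.0326
```

```bash
python3 - <<'E'
from h import *
np.set_printoptions(precision=4,suppress=True)
im,st=snap("wrist","wr3.png");print(st["position"],st["width"],st["ee_rot"])
E
```

```text
[0.6008 0.1986 0.1873] 0.03258716066276586 [0.     0.7639 0.6453 0.    ]
```

View pics/wr3.png

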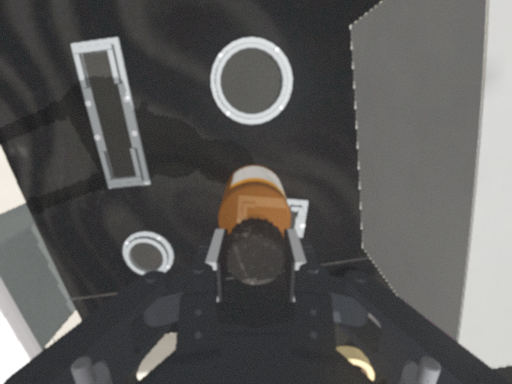

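The view shows the bottle holder at (252,80), the tweezers cradle at (112,112) and the vial holder at (148,253). All three are unobstructed, so I'll measure them here.

```bash
python3 - <<'E'
from h import *
np.set_printoptions(precision=4,suppress=True)
st=manip.get_state()
im=cv2.imread("pics/wr3.png");H,S,V=cv2.split(cv2.cvtColor(im,cv2.COLOR_BGR2HSV))
def go(n,b,thr):
    x0,y0,x1,y1=b;w=np.zeros_like(V);w[y0:y1,x0:x1]=(V>thr)[y0:y1,x0:x1]*255
    cs,h=cv2.findContours(w,cv2.RETR_CCOMP,cv2.CHAIN_APPROX_NONE)
    for i,z in((0,.004),(1,.012)):
        q=[c for c,hh in zip(cs,h[0]) if (hh[3]>=0)==bool(i)]
        k=max(q,key=cv2.contourArea)
        P=onz("wrist",k.reshape(-1,2),z,st)[:,:2].astype(np.float32)*1000
        r=cv2.minAreaRect(P);bp=cv2.boxPoints(r);e=max(bp[1]-bp[0],bp[2]-bp[1],key=lambda e:np.hypot(*e))
        print(n,"in" if i else "out",np.round(np.r_[r[0],r[1],np.degrees(np.arctan2(e[1],e[0]))],1),np.round(cv2.minEnclosingCircle(P)[0],1))
for t in(100,130):
    go("b",(200,25,305,135),t);go("t",(60,30,158,197),t);go("v",(113,220,182,285),t)
E
```

```text
b out [612.8 299.3  94.5  95.1  -9.7] [612.5 299.1]
b in [612.9 299.2  67.3  67.2  34.7] [612.7 299.2]
t out [441.8 288.3 173.6  58.5  86. ] [442.  288.4]
t in [443.5 288.1 144.7  36.6  85.8] [442.8 288. ]
v out [429.9 104.1  69.   74.4  -2.8] [429.7 101.2]Traceback (most recent call last):
  File "<stdin>", line 15, in <module>
  File "<stdin>", line 10, in go
ValueError: max() iterable argument is empty
```

Request:
carry_out(
  moves=[0,0.2,1.0,0,0,0,0.3,2.5,0,0,0,0.3,3.0,0,0,0,0.3,2.5,0,0,0,0.1,1.1,0,0,0,0,0,0,0,0,0,0,0,0,0,0,0,-2,0,0,0,0,-2,0,0,0,0,-1,0],
)

```text
clock: 7.35
position: [0.6118, 0.2976, 0.1357]
ee_rot: [-0.0, 0.764, 0.645, -0.002]
contact_force: [0.3, -0.2, -1.8]
width: 0.0332
```

Request:
carry_out(
  moves=[0,0,0,0,0,0,0,0,-1,0,0,0,0,-0.7,0,0,0,0,-0.5,0,0,0,0,-0.3,0,0,0,0,0,0,0,0,0,0,0,0,0,0,0,0,0,0,0,0,0,0,0,0,0,0],
)

```text
clock: 8.35
position: [0.613, 0.2996, 0.1126]
ee_rot: [0.0, 0.764, 0.645, 0.0]
contact_force: [0.6, -0.2, -1.7]
width: 0.0328
```

Request:
carry_out(
  moves=[0,0,0,-0.1,0,0,0,0,-0.1,0,0,0,0,0,0,55,0,0,0,0,70,0,0,0,0,70,0,0,0,0,70,0,0,1,0,70,0,0,3,0,70,0,0,4,0,100,0,0,4,0],
)

```text
clock: 9.35
position: [0.6126, 0.2994, 0.232]
ee_rot: [-0.0, 0.764, 0.645, -0.0]
contact_force: [-0.3, 0.4, -0.6]
width: 0.0725
```

```bash
python3 - <<'E'
from h import *
im,st=snap("wrist","wr4.png");a,_=snap("top","top4.png");s,_=snap("side","side4.png");print(st["position"],st["width"],st["contact_force"])
b=np.hstack([im[92:384,120:400],cv2.resize(a[100:246,70:200],None,fx=2,fy=2),s[60:352,130:390]]);cv2.imwrite("pics/b4.png",b[:,:,::-1])
E
```

```text
[0.61264121 0.29942389 0.23201634] 0.07251811136512723 [-0.30941945  0.3820275  -0.5750079 ]
```

View pics/b4.png

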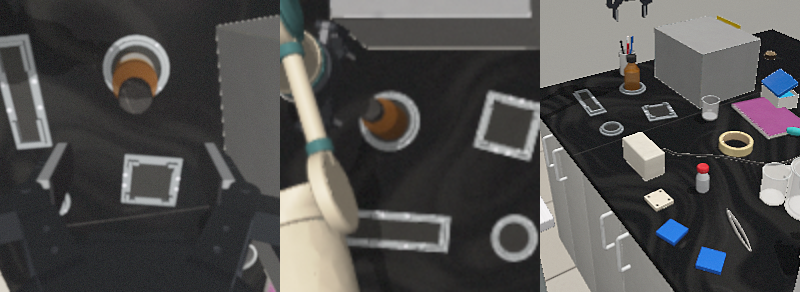

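The bottle stands upright in its collar in all three views. Next is the vial.

Request:
carry_out(
  moves=[100,-0.5,-2.5,0,0,100,-1.1,-4.8,0,0,100,-1.1,-4.8,0,0,100,-1.1,-4.8,0,0,100,-1.1,-4.8,0,0,100,-1.1,-4.8,0,0,100,-1.1,-4.8,0,0,100,-1.1,-4.8,0,0,100,-1.1,-4.8,0,0,100,-1.1,-4.8,0,0],
)

```text
clock: 10.5
position: [0.5074, -0.159, 0.2296]
ee_rot: [-0.001, 0.764, 0.645, -0.0]
contact_force: [0.7, -2.1, 0.6]
width: 0.0853
```

Request:
carry_out(
  moves=[100,-1.1,-4.8,-1,0,100,-0.4,-3,-2,0,100,0,-2.5,-2,0,100,0,0,-1,0,100,0,0,0,0,100,0,0,0,0,100,0,0,0,0,100,0,0,0,0,100,0,0,0,0,100,0,0,0,0],
)

```text
clock: 11.5
position: [0.4941, -0.2599, 0.1709]
ee_rot: [0.0, 0.764, 0.646, 0.0]
contact_force: [0.1, -0.1, -0.7]
width: 0.0854
```

```bash
python3 - <<'E'
from h import *
np.set_printoptions(precision=4,suppress=True)
im0=cv2.imread("pics/wr4.png");
st0={"position":[0.61264,0.29942,0.23202],"ee_rot":[0,.7640,.6452,0]}
V=cv2.cvtColor(im0,cv2.COLOR_BGR2HSV)[:,:,2]
def go(V,b,thr,zs,st,ch=cv2.RETR_CCOMP):
    x0,y0,x1,y1=b;w=np.zeros_like(V);w[y0:y1,x0:x1]=(V>thr)[y0:y1,x0:x1]*255
    cs,h=cv2.findContours(w,cv2.RETR_EXTERNAL,cv2.CHAIN_APPROX_NONE);k=max(cs,key=cv2.contourArea)
    for z in zs:
        P=onz("wrist",k.reshape(-1,2),z,st)[:,:2].astype(np.float32)*1000
        r=cv2.minAreaRect(P);print(z,np.round(np.r_[r[0],r[1],r[2]],1))
for t in (90,110,130): go(V,(235,240,310,302),t,[.004,.012],st0)
print("bottle cap",onz("wrist",[[254.5,188]],.129,st0))
im,st=snap("wrist","wr5.png");print(st["position"],st["ee_rot"])
H,S,V=cv2.split(cv2.cvtColor(im,cv2.COLOR_RGB2HSV))
m=(((H<8)|(H>172))&(S>130)&(V>70)).astype(np.uint8)*255
cs,_=cv2.findContours(m,cv2.RETR_EXTERNAL,cv2.CHAIN_APPROX_NONE);k=max(cs,key=cv2.contourArea)
x,y,w,h=cv2.boundingRect(k);print("red bbox",x,y,w,h,cv2.minEnclosingCircle(k))
for z in(.068,.075): print(onz("wrist",[[x+w/2,y+h/2]],z,st))
E
```

```text
0.004 [605.3 110.9  96.6  95.7  75.2]
0.012 [605.7 116.7  94.5  93.6  75.2]
0.004 [605.3 110.9  94.9  95.2  75.5]
0.012 [605.8 116.7  92.8  93.1  75.5]
0.004 [605.7 110.8  93.6  93.7  75.3]
0.012 [606.2 116.6  91.6  91.7  75.3]
bottle cap [[0.6113 0.2998 0.129 ]]
[ 0.4941 -0.2599  0.1709] [0.0004 0.7637 0.6456 0.0001]
red bbox 240 180 32 30 ((255.3909149169922, 193.845458984375), 15.651824951171875)
[[ 0.4931 -0.2668  0.068 ]]
[[ 0.4935 -0.2644  0.075 ]]
```

View pics/wr5.png

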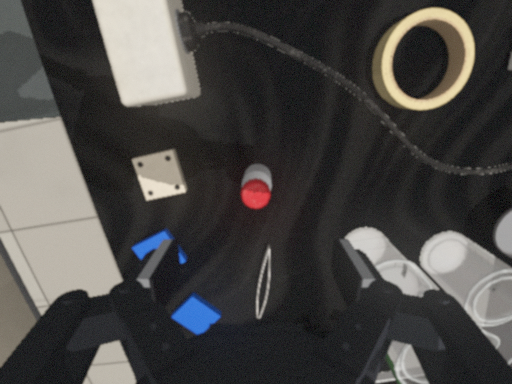

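The wrist view shows the vial cap at (255,194), nearly centred, with the plate at (159,175) and the tweezers at (264,283). There is room for the fingers round the vial. I'll grip the vial by its body.

Request:
carry_out(
  moves=[100,0,-0.5,0,0,100,0,0,-3,0,100,0,0,-4,0,100,0,0,-4,0,100,0,0,-2.5,0,100,0,0,-1.3,0,100,0,0,0,0,0,0,0,0,0,0,0,0,0,0,0,0,0,0,0],
  squeeze=30,
)

```text
clock: 12.55
position: [0.4949, -0.2659, 0.0239]
ee_rot: [0.002, 0.764, 0.645, 0.0]
contact_force: [0.6, -0.2, 0.1]
width: 0.0439
```

Request:
carry_out(
  moves=[0,0,0,0,0,0,0,0,0,0,0,0,0,0,0,0,0,0,1,0,0,0,0,2,0,0,0,0,3,0,0,0,0,4,0,0,0,0,0,0,0,0,0,0,0,0,0,0,0,0],
)

```text
clock: 13.55
position: [0.493, -0.2646, 0.1216]
ee_rot: [-0.001, 0.764, 0.645, -0.0]
contact_force: [-0.1, -1.0, -0.2]
width: 0.0303
```

```bash
python3 - <<'E'
from h import *
im,st=snap("wrist","wr6.png");a,_=snap("side","side6.png");print(st["position"],st["width"],st["contact_force"])
b=np.hstack([im[100:384,100:420],a[60:344,150:470]]);cv2.imwrite("pics/b6.png",b[:,:,::-1])
E
```

```text
[ 0.49300522 -0.26461571  0.12159599] 0.030333194475114202 [-0.0531866  -0.9733743  -0.23295515]
```

View pics/b6.png

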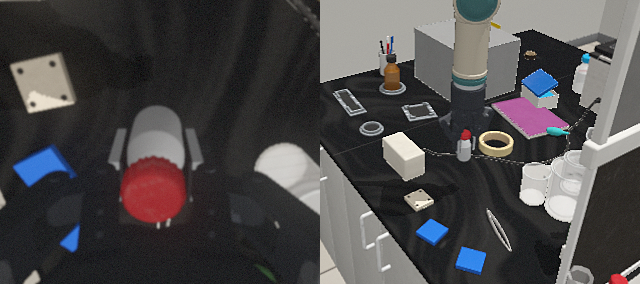

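The vial is held upright, and the side view confirms it. I'll carry it to its holder.

Request:
carry_out(
  moves=[0,0,0,2,0,0,-0.3,1.6,1,0,0,-0.8,4,0,0,0,-0.8,4.5,0,0,0,-0.8,4.5,0,0,0,-0.8,4.5,0,0,0,-0.8,4.5,0,0,0,-0.8,4.5,0,0,0,-0.8,4.5,0,0,0,-0.4,4.0,0,0],
)

```text
clock: 14.65
position: [0.4283, 0.1033, 0.152]
ee_rot: [-0.001, 0.764, 0.646, -0.0]
contact_force: [1.0, 0.1, -0.4]
width: 0.0305
```

Request:
carry_out(
  moves=[0,0,0,0,0,0,0,0,0,0,0,0,0,-2,0,0,0,0,-3,0,0,0,0,-3,0,0,0,0,-1,0,0,0,0,0,0,0,0,0,0,0,0,0,0,0,0,0,0,0,0,0],
)

```text
clock: 15.65
position: [0.4319, 0.1007, 0.0635]
ee_rot: [0.001, 0.764, 0.645, 0.001]
contact_force: [-0.4, 0.7, -0.1]
width: 0.0303
```

Request:
carry_out(
  moves=[0,-0.2,0,-1.5,0,0,0,0,-1.2,0,0,0,0,-0.6,0,0,0,0,-0.3,0,0,0,0,0,0,0,0,0,0,0,45,0,0,0,0,60,0,0,0,0,60,0,0,0,0,60,0,0,0,0],
)

```text
clock: 16.65
position: [0.429, 0.1008, 0.0264]
ee_rot: [0.0, 0.764, 0.645, 0.0]
contact_force: [-0.2, -0.5, -0.3]
width: 0.051
```

Request:
carry_out(
  moves=[60,0,0,1,0,60,0,0,3,0,60,0,0,4,0,80,0,0,4,0,100,0,0,3,0,100,0,0,2,0,100,0,0,0,0,100,0,0,0,0,100,0,0,0,0,100,0,0,0,0],
)

```text
clock: 17.65
position: [0.4279, 0.1007, 0.1951]
ee_rot: [-0.001, 0.764, 0.645, -0.001]
contact_force: [0.2, -0.9, -0.2]
width: 0.0854
```

```bash
python3 - <<'E'
from h import *
np.set_printoptions(precision=4,suppress=True)
im,st=snap("wrist","wr7.png");a,_=snap("top","top7.png");s,_=snap("side","side7.png");print(st["position"],st["width"])
b=np.hstack([im[92:384,100:420],cv2.resize(a[130:276,70:200],None,fx=2,fy=2),s[60:352,150:360]]);cv2.imwrite("pics/b7.png",b[:,:,::-1])
H,S,V=cv2.split(cv2.cvtColor(im,cv2.COLOR_RGB2HSV))
m=(((H<8)|(H>172))&(S>130)&(V>70)).astype(np.uint8)*255
cs,_=cv2.findContours(m,cv2.RETR_EXTERNAL,cv2.CHAIN_APPROX_NONE);k=max(cs,key=cv2.contourArea)
x,y,w,h=cv2.boundingRect(k);print(x,y,w,h)
print(onz("wrist",[[x+w/2,y+h/2]],.079,st),onz("wrist",[[x+w/2,y+h/2]],.072,st))
E
```

```text
[0.4279 0.1007 0.1951] 0.08539535383644939
243 169 26 28
[[0.4279 0.1018 0.079 ]] [[0.4275 0.0997 0.072 ]]
```

View pics/b7.png

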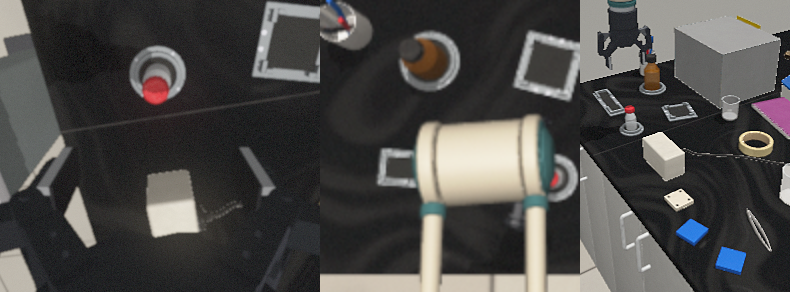

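The vial stands upright in its collar and the bottle is still in place. Now I'll measure the plate from the earlier wrist picture.

```bash
cat >> h.py <<'E'
def rect(n,im,box,thr,z,st=None):
    """long-axis angle (deg), centre and size (mm) of the bright blob in box"""
    V=im.max(axis=2) if im.ndim==3 else im
    x0,y0,x1,y1=box;w=np.zeros(V.shape,np.uint8);w[y0:y1,x0:x1]=(V>thr)[y0:y1,x0:x1]*255
    cs,_=cv2.findContours(w,cv2.RETR_EXTERNAL,cv2.CHAIN_APPROX_NONE);k=max(cs,key=cv2.contourArea)
    P=onz(n,k.reshape(-1,2),z,st)[:,:2].astype(np.float32)*1000
    r=cv2.minAreaRect(P);b=cv2.boxPoints(r);e=max(b[1]-b[0],b[2]-b[1],key=lambda e:np.hypot(*e))
    return np.round(np.r_[r[0],r[1],np.degrees(np.arctan2(e[1],e[0]))],1)
E
python3 - <<'E'
from h import *
st={"position":[.4941,-.2599,.1709],"ee_rot":[.0004,.7637,.6456,.0001]}
im=cv2.imread("pics/wr5.png")
for t in(90,110,130):print(t,rect("wrist",im,(120,140,195,208),t,.01,st))
for t in(90,110,130):print(t,rect("wrist",im,(245,240,285,325),t,.006,st))
t7=cv2.imread("pics/top7.png");print(rect("top",t7,(285,222,313,247),90,.01))
E
```

```text
90 [ 381.  -244.2   55.2   55.2  -87.1]
110 [ 380.9 -244.2   54.1   54.2  -87.3]
130 [ 380.7 -244.3   52.9   53.2  -87.2]
90 [ 478.  -419.4  120.8   17.6   73.6]
110 [ 478.  -420.2  118.9   16.8   72. ]
130 [ 478.  -420.   116.    15.8   72.7]
[ 380.8 -241.    55.6   52.2   89.9]
```

Request:
carry_out(
  moves=[100,-0.5,-2.4,0,0.03,100,-0.5,-4,0,0.03,100,-0.6,-4,0,0.03,100,-0.6,-4,0,0.03,100,-0.5,-4,0,0.03,100,-0.5,-4,0,0.03,100,-0.5,-4,0,0.035,100,-0.5,-4,0,0,100,-0.5,-4,-1,0,100,0,0,-2,0],
)

```text
clock: 18.8
position: [0.383, -0.2493, 0.1671]
ee_rot: [0.003, 0.692, 0.722, -0.001]
contact_force: [-0.6, 1.2, -0.7]
width: 0.0854
```

Request:
carry_out(
  moves=[100,0,0,-3,0,100,0,0,-2,0,100,0,0,0,0,100,0,0,0,0,100,0,0,0,0,100,0,0,0,0,100,0,0,0,0,100,0,0,0,0,100,0,0,0,0,100,0,0,0,0],
)

```text
clock: 19.8
position: [0.3819, -0.2433, 0.1165]
ee_rot: [0.0, 0.69, 0.724, 0.0]
contact_force: [-0.5, -0.5, 0.2]
width: 0.0851
```

```bash
python3 - <<'E'
from h import *
im,st=snap("wrist","wr8.png");print(st["position"],st["ee_rot"],2*np.degrees(np.arctan2(st["ee_rot"][2],st["ee_rot"][1])))
for t in(90,110,130):print(t,rect("wrist",im,(180,120,330,250),t,.01,st))
E
```

```text
[ 0.38192387 -0.24326585  0.11650173] [1.56049060e-04 6.90273109e-01 7.23548900e-01 1.82969251e-05] 92.69653530498212
90 [ 380.4 -243.6   53.1   54.6  -87.3]
110 [ 380.4 -244.    51.7   53.6  -87.3]
130 [ 380.3 -243.5   51.4   52.5  -87.3]
```

View pics/wr8.png

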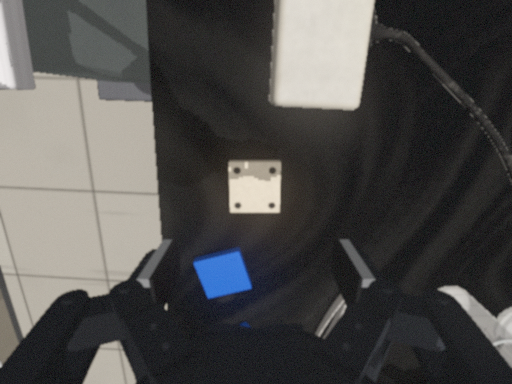

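The plate is at (255,186), square to the jaws, and the blue decoy at (222,273) is clear of them. Descending to grip.

Request:
carry_out(
  moves=[100,-0.1,0,-2,0,100,0,0,-4,0,100,0,0,-3,0,100,0,0,-1.5,0,85,0,0,-0.6,0,85,0,0,-0.3,0,85,0,0,0,0,0,0,0,0,0,0,0,0,0,0,0,0,0,0,0],
  squeeze=40,
)

```text
clock: 20.85
position: [0.3815, -0.2438, 0.0036]
ee_rot: [0.001, 0.69, 0.724, 0.0]
contact_force: [-1.3, -0.1, 5.2]
width: 0.0485
```

Request:
carry_out(
  moves=[0,0,0,0,0,0,0,0,0,0,0,0,0,0.5,0,0,0,0,1,0,0,0,0,3,0,0,0,0,3,0,0,0,0,3,0,0,0,0,0,0,0,0,0,0,0,0,0,0,0,0],
)

```text
clock: 21.85
position: [0.3801, -0.2426, 0.1068]
ee_rot: [-0.001, 0.69, 0.724, -0.0]
contact_force: [0.1, 0.2, -1.0]
width: 0.0485
```

```bash
python3 - <<'E'
from h import *
im,st=snap("wrist","wr9.png");a,_=snap("side","side9.png");print(st["position"],st["width"],st["contact_force"])
b=np.hstack([im[100:384,100:420],a[60:344,150:470]]);cv2.imwrite("pics/b9.png",b[:,:,::-1])
E
```

```text
[ 0.38013119 -0.24257866  0.10679926] 0.048474776105470255 [ 0.06881867  0.19731412 -0.95090351]
```

View pics/b9.png

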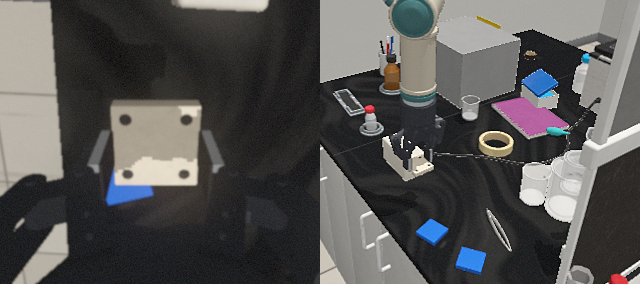

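The plate is held flat and square between the pads. I'll carry it to a point short of its holder and remeasure the holder there.

Request:
carry_out(
  moves=[0,0,0,2,0,0,1.4,1.6,2,0,0,2.6,3,0.5,-0.04,0,3,3.4,0,-0.04,0,3,3.5,0,-0.05,0,3,3.5,0,-0.05,0,3,3.5,0,-0.05,0,3,3.5,0,-0.04,0,2,2.3,0,-0.034,0,1,1,0,0],
)

```text
clock: 22.95
position: [0.602, 0.0122, 0.1507]
ee_rot: [-0.001, 0.791, 0.612, -0.0]
contact_force: [-0.2, -0.6, -1.3]
width: 0.0482
```

Request:
carry_out(
  moves=[0,0,0,0,0,0,0,0,0,0,0,0,0,0,0,0,0,0,0,0,0,0,0,0,0,0,0,0,0,0,0,0,0,0,0,0,0,0,0,0,0,0,0,0,0,0,0,0,0,0],
)

```text
clock: 23.95
position: [0.6009, 0.0098, 0.1524]
ee_rot: [0.0, 0.792, 0.611, 0.0]
contact_force: [-0.3, -0.3, -0.0]
width: 0.0482
```

```bash
python3 - <<'E'
from h import *
im,st=snap("wrist","wr10.png");print(st["position"],2*np.degrees(np.arctan2(st["ee_rot"][2],st["ee_rot"][1])))
# project expected nest centre for the search box
c,K,d=cam("wrist")
from scipy.spatial.transform import Rotation as R
w,x,y,z=st["ee_rot"];T=np.eye(4);T[:3,:3]=R.from_quat([x,y,z,w]).as_matrix();T[:3,3]=st["position"];T=np.linalg.inv(T@c["hand_eye"])
u=cv2.projectPoints(np.array([[.6055,.1125,.008]]),cv2.Rodrigues(T[:3,:3])[0],T[:3,3],K,d)[0].ravel();print(u)
b=(int(u[0])-60,max(0,int(u[1])-60),int(u[0])+60,int(u[1])+60)
for t in(90,110,130):print(t,b,[list(rect("wrist",im,b,t,z,st)) for z in(.004,.012)])
# plate held: top face at ~TCP+0.0075
print("plate",rect("wrist",im,(170,150,340,290),110,st["position"][2]+.0075,st))
E
```

```text
[0.60088724 0.00980581 0.15237319] 75.282849737374
[234.3216991   80.05291714]
90 (174, 20, 294, 140) [[np.float64(605.3), np.float64(111.3), np.float64(93.1), np.float64(95.0), np.float64(-14.9)], [np.float64(605.7), np.float64(110.7), np.float64(90.5), np.float64(92.4), np.float64(-14.9)]]
110 (174, 20, 294, 140) [[np.float64(605.0), np.float64(111.3), np.float64(93.0), np.float64(94.4), np.float64(-14.7)], [np.float64(605.4), np.float64(110.7), np.float64(90.4), np.float64(91.8), np.float64(-14.7)]]
130 (174, 20, 294, 140) [[np.float64(605.0), np.float64(111.5), np.float64(91.2), np.float64(94.2), np.float64(-14.9)], [np.float64(605.5), np.float64(110.8), np.float64(88.7), np.float64(91.6), np.float64(-14.9)]]
plate [607.7   8.7  58.7  66.1 -14.7]
```

View pics/wr10.png

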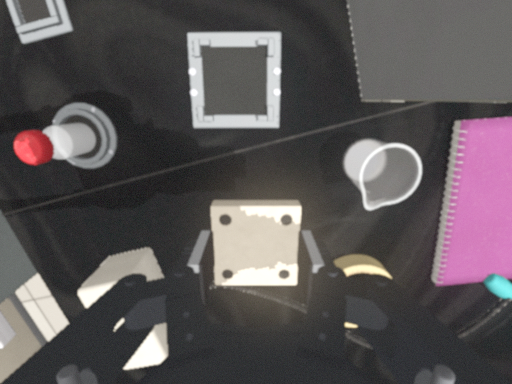

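The plate holder is at (235,80), clear and parallel to the held plate. It measures (605, 111) mm at −14.8°. The vial's standing pose also looks right.

Request:
carry_out(
  moves=[0,0.1,2,0,0,0,0.1,3,0,0,0,0.1,3,0,0,0,0.1,2.1,0,0,0,0,0,-3,0,0,0,0,-4,0,0,0,0,-3,0,0,0,0,-1.5,0,0,0,0,0,0,0,0,0,0,0],
)

```text
clock: 25.0
position: [0.6053, 0.1108, 0.0376]
ee_rot: [0.0, 0.792, 0.611, 0.0]
contact_force: [0.0, 0.9, -0.1]
width: 0.0483
```

Request:
carry_out(
  moves=[0,0,0,0,0,0,0,0,0,0,0,0,0,-1,0,0,0,0,-1,0,0,0,0,-0.5,0,0,0,0,-0.3,0,0,0,0,0,0,0,0,0,0,0,0,0,0,0,0,0,0,0,0,0],
)

```text
clock: 26.0
position: [0.6052, 0.1108, 0.0097]
ee_rot: [0.0, 0.792, 0.611, 0.0]
contact_force: [0.5, 0.7, -0.6]
width: 0.0485
```

Request:
carry_out(
  moves=[0,0,0,-0.2,0,0,0,0,0,0,0,0,0,0,0,62,0,0,0,0,72,0,0,0,0,78,0,0,0,0,78,0,0,0,0,78,0,0,0.5,0,78,0,0,2,0,78,0,0,4,0],
)

```text
clock: 27.0
position: [0.6023, 0.1105, 0.0703]
ee_rot: [-0.002, 0.792, 0.611, -0.003]
contact_force: [1.0, 0.3, -0.4]
width: 0.0665
```

Request:
carry_out(
  moves=[90,0,0,4,0,100,0,-1.5,3,-0.03,100,-0.6,-4.5,0,-0.03,100,-1,-4.8,0,-0.03,100,-1,-4.8,0,-0.03,100,-1,-4.8,0,0,100,-1,-4.8,0,0,100,-1,-4.8,0,0,100,-1,-4.8,0,0,100,-1,-4.8,0,0],
)

```text
clock: 28.0
position: [0.5282, -0.2871, 0.1429]
ee_rot: [0.0, 0.827, 0.562, 0.0]
contact_force: [0.2, -0.8, -0.2]
width: 0.0853
```

```bash
python3 - <<'E'
from h import *
a,st=snap("top","top11.png");im,_=snap("wrist","wr11.png");s,_=snap("side","side11.png");print(st["position"])
# plate vs nest in top view: bright (plate, low saturation, warm)
for t in(150,180):print("plate",t,rect("top",a,(168,145,202,182),t,.014))
print("nest",rect("top",a,(163,140,206,186),90,.008))
E
```

```text
[ 0.52821869 -0.28711111  0.14292929]
plate 150 [604.9 111.5  89.6  92.1 -14.3]
plate 180 [605.9 112.7  53.4  51.5  74.9]
nest [606.  113.1  93.7  94.2 -14.7]
```

The plate sits square in its brackets: plate (605.9, 112.7) mm at 74.9°, holder (606.0, 113.1) mm at −14.7°, so it is within 1 mm. Next, the tweezers.

Request:
carry_out(
  moves=[50,-1.5,-4,0,0.03,50,-1.5,-4,0,0.02,50,-1.2,-3.2,-1,0.02,50,-0.8,-2,-1.5,0,50,0,0,0,0,50,0,0,0,0,50,0,0,0,0,50,0,0,0,0,50,0,0,0,0,50,0,0,0,0],
)

```text
clock: 29.15
position: [0.4794, -0.4167, 0.1179]
ee_rot: [0.0, 0.807, 0.591, 0.0]
contact_force: [-0.5, -0.9, -0.4]
width: 0.0426
```

```bash
python3 - <<'E'
from h import *
im,st=snap("wrist","wr12.png");print(st["position"],2*np.degrees(np.arctan2(st["ee_rot"][2],st["ee_rot"][1])))
for t in(80,100,120):print(t,rect("wrist",im,(215,110,300,260),t,.006,st))
a=cv2.imread("pics/wr11.png");b=cv2.imread("pics/top11.png")
cv2.imwrite("pics/b12.png",np.hstack([im[60:352,110:410,::-1],cv2.resize(b[100:246,80:210],None,fx=2,fy=2)]))
E
```

```text
[ 0.47937404 -0.41669114  0.1178538 ] 72.46627471632506
80 [ 477.8 -420.   123.2   17.3   73. ]
100 [ 477.3 -420.3  122.3   16.2   73. ]
120 [ 477.8 -419.8  121.1   15.4   73. ]
```

View pics/b12.png

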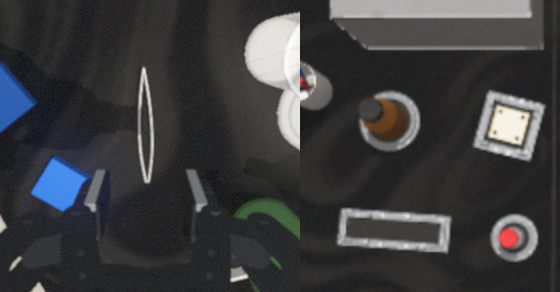

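The tweezers are centred between the jaws and parallel to the finger plane, at (477.7, −420) mm and 73°. The right half shows the bottle, plate and vial in their holders.

Request:
carry_out(
  moves=[50,-0.2,-0.3,-2,0.01,50,0,0,-4,0,50,0,0,-3,0,50,0,0,-1.5,0,50,0,0,-0.6,0,50,0,0,-0.2,0,50,0,0,0,0,50,0,0,0,0,0,0,0,0,0,0,0,0,0,0],
  squeeze=30,
)

```text
clock: 30.2
position: [0.4772, -0.4206, 0.0052]
ee_rot: [0.001, 0.804, 0.595, 0.0]
contact_force: [0.4, -1.3, 0.1]
width: 0.0141
```

Request:
carry_out(
  moves=[0,0,0,0,0,0,0,0,0,0,0,0,0,0,0,0,0,0,0.5,0,0,0,0,1,0,0,0,0,2,0,0,0,0,3,0,0,0,0,3,0,0,0,0,3,0,0,0,0,0,0],
)

```text
clock: 31.2
position: [0.4791, -0.4226, 0.1348]
ee_rot: [0.005, 0.804, 0.595, 0.001]
contact_force: [0.4, 0.4, -0.5]
width: 0.0125
```

```bash
python3 - <<'E'
from h import *
im,st=snap("wrist","wr13.png");a,_=snap("top","top13.png");s,_=snap("side","side13.png");print(st["position"],st["width"],st["contact_force"],2*np.degrees(np.arctan2(st["ee_rot"][2],st["ee_rot"][1])))
V=im.max(2);
for t in(90,110,130):print(t,rect("wrist",im,(225,100,290,270),t,st["position"][2]+.004,st))
b=np.hstack([cv2.resize(im[100:300,180:330],None,fx=1.4,fy=1.4),a[120:400,200:400],s[100:380,150:470]]);cv2.imwrite("pics/b13.png",b[:,:,::-1])
E
```

```text
[ 0.4790665  -0.4225506   0.13475187] 0.012473543447892203 [ 0.38164751  0.43669984 -0.5420333 ] 72.98634915296756
90 [ 485.5 -400.5   79.5   14.    72.6]
110 [ 485.5 -400.5   79.5   14.    72.6]
130 [ 487.9 -392.8   62.3   13.2   72.2]Traceback (most recent call last):
  File "<stdin>", line 5, in <module>
    return _nx.concatenate(arrs, 1, dtype=dtype, casting=casting)
           ~~~~~~~~~~~~~~~^^^^^^^^^^^^^^^^^^^^^^^^^^^^^^^^^^^^^^^
ValueError: all the input array dimensions except for the concatenation axis must match exactly, but along dimension 0, the array at index 0 has size 280 and the array at index 1 has size 264
```

The tweezers are held: width 12.5 mm, lying at 72.6°, no slip. Carrying them to the cradle.

Request:
carry_out(
  moves=[0,0,1.5,0,0,0,0,3.5,0.5,0,0,-0.26,4.7,0.5,0.02,0,-0.26,4.7,0,0.02,0,-0.26,4.7,0,0.02,0,-0.26,4.7,0,0.02,0,-0.26,4.7,0,0.02,0,-0.26,4.7,0,0.02,0,-0.26,4.7,0,0.02,0,-0.26,4.7,0,0.02],
)

```text
clock: 32.35
position: [0.4538, 0.0085, 0.1382]
ee_rot: [-0.001, 0.754, 0.657, -0.001]
contact_force: [2.1, 0.0, 0.6]
width: 0.0125
```

Request:
carry_out(
  moves=[0,-0.26,4.7,0,0.02,0,-0.26,4.7,0,0.02,0,-0.26,4.7,0,0.02,0,-0.26,4.7,0,0.007,0,-0.26,4.7,0,0,0,-0.26,3.5,0,0,0,0,1.4,0,0,0,0,0,0,0,0,0,0,0,0,0,0,0,0,0],
)

```text
clock: 33.35
position: [0.4401, 0.2881, 0.139]
ee_rot: [0.0, 0.732, 0.681, -0.001]
contact_force: [-0.6, 0.1, -0.3]
width: 0.0128
```

```bash
python3 - <<'E'
from h import *
im,st=snap("wrist","wr14.png");print(st["position"],st["width"],2*np.degrees(np.arctan2(st["ee_rot"][2],st["ee_rot"][1])),st["ee_rot"])
for t in(90,130,150):print(t,rect("wrist",im,(245,100,272,270),t,st["position"][2]+.004,st))
E
```

```text
[0.44010513 0.28811791 0.13898229] 0.0127577596408309 85.90907004720346 [ 1.01268555e-04  7.31894385e-01  6.81417563e-01 -8.39272660e-04]
90 [443.  311.2  80.   15.3  85.2]
130 [441.6 310.9  79.   12.6  85.2]
150 [442.  318.2  63.2  12.1  85.2]
```

Request:
carry_out(
  moves=[0,0.2,0,0,0,0,0,0,-3,0,0,0,0,-4,0,0,0,0,-3,0,0,0,0,-1.5,0,0,0,0,0,0,0,0,0,-0.8,0,0,0,0,-0.5,0,0,0,0,0,0,0,0,0,0,0],
)

```text
clock: 34.4
position: [0.4429, 0.2899, 0.0119]
ee_rot: [0.0, 0.731, 0.682, 0.001]
contact_force: [-0.8, 0.7, 0.2]
width: 0.0123
```

Request:
carry_out(
  moves=[0,0,-0.1,-0.2,0,0,0,0,0,0,0,0,0,0,0,25,0,0,0,0,35,0,0,0,0,45,0,0,0,0,45,0,0,0,0,45,0,0,1,0,45,0,0,3,0,45,0,0,4,0],
)

```text
clock: 35.4
position: [0.4411, 0.2881, 0.0893]
ee_rot: [-0.001, 0.731, 0.682, -0.002]
contact_force: [1.1, -0.0, -0.3]
width: 0.0383
```

Request:
carry_out(
  moves=[45,0,0,4,0,45,0,-2,3,0,45,0,-4.5,0,0,45,0,-4.5,0,0,45,0,-4.5,0,0,45,0,-4.5,0,0,45,0,-4.5,0,0,45,0,-4.5,0,0,45,0,-4.5,0,0,45,0,0,0,0],
)

```text
clock: 36.4
position: [0.4431, -0.0513, 0.1603]
ee_rot: [0.002, 0.734, 0.68, -0.0]
contact_force: [0.6, -0.8, 0.2]
width: 0.0386
```

```bash
python3 - <<'E'
from h import *
w,st=snap("wrist","wr15.png");a,_=snap("top","top15.png");s,_=snap("side","side15.png");print(st["position"],st["contact_force"],st["qd"])
b=np.hstack([cv2.resize(a[110:240,80:215],None,fx=2.9,fy=2.9,interpolation=cv2.INTER_CUBIC)[:290*1+80],cv2.resize(s[100:285,150:350],None,fx=2,fy=2,interpolation=cv2.INTER_CUBIC)[:370]]);cv2.imwrite("pics/b15.png",b[:,:,::-1]);print(b.shape)
t0=cv2.imread("pics/top0.png")[:,:,::-1]
for n,bx in(("tape",(255,118,293,155)),("beaker",(205,105,235,138)),("blue1",(318,230,346,258)),("blue2",(352,224,382,250))):
    print(n,rect("top",t0,bx,95,.02),rect("top",a,bx,95,.02))
E
```

```text
[ 0.44307291 -0.05132891  0.16033896] [ 0.56528842 -0.83981783  0.22719796] [ 0.07889293 -0.0040398   0.01730304  0.07435121  0.02307793  0.0581898 ]
(370, 792, 3)
tape [ 686.6 -167.5   97.8   96.1   44.5] [ 6.858e+02 -1.668e+02  9.700e+01  9.840e+01 -2.000e-01]
beaker [7.312e+02 2.000e-01 6.700e+01 5.900e+01 2.640e+01] [7.312e+02 2.000e-01 6.700e+01 5.910e+01 2.700e+01]
blue1 [ 351.  -342.9   54.8   52.6   17.7] [ 351.  -342.9   54.8   52.6   17.7]
blue2 [ 374.4 -450.4   53.    55.2  -52.1] [ 374.5 -450.3   53.5   55.2  -52.1]
```

View pics/b15.png

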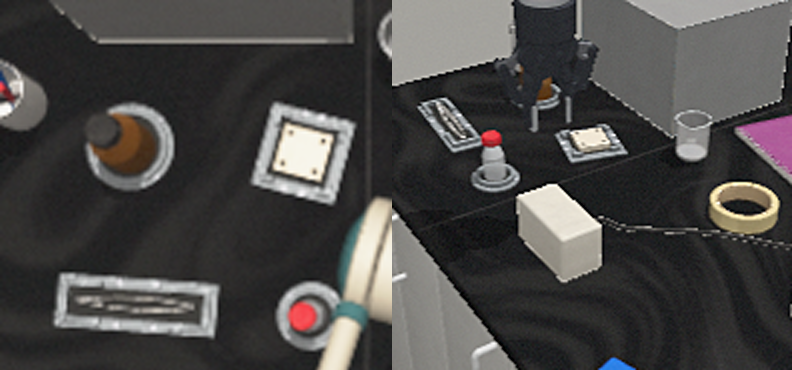

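All four items are in their holders. The tweezers lie lengthwise in the cradle, the plate is flat and square, and the bottle and vial are upright. The bystanders haven't moved. I'll let the arm settle, then hand in.

Request:
carry_out(
  moves=[45,0,0,0,0,45,0,0,0,0,45,0,0,0,0,45,0,0,0,0,45,0,0,0,0,45,0,0,0,0,45,0,0,0,0,45,0,0,0,0,45,0,0,0,0,45,0,0,0,0],
)

```text
clock: 37.55
position: [0.4425, -0.0463, 0.1594]
ee_rot: [0.0, 0.731, 0.682, 0.0]
contact_force: [0.3, 0.8, -0.3]
width: 0.0385
```

```bash
python3 -c "
from rig import manip
print(manip.sign_off())"
```

```text
the job is handed in; nothing more can be done
None
```

I put the bottle, vial, plate and tweezers into their matching grey holders, in that order, and handed the job in at about 37.6 s of the 109 s allowed.

- **Bottle and vial:** both stand upright inside their collars in the last views. Measured after release, each was about 2 mm or less off centre.
- **Plate:** it lies flat and square between its brackets, within about 1 mm and 0.5° of the holder.
- **Tweezers:** they lie flat and lengthwise in the long cradle. I checked this only by eye in the last top and side pictures.
- **Left alone:** the beaker and the two blue look-alikes measured the same before and after. The tape roll differed by about 1 mm, which is within the measuring noise.
- **Arm:** it was stationary and clear of everything at hand-in. The forces I read along the way stayed at about 5 N or less.

The only disagreement was the plate holder's position, which differed by up to 4 mm between two early measurements. A closer look before placing settled it, and no check failed.

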